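# Load a wire spool onto the de-reeler

## Task

Lift the lid off the storage box by its knob and lay it flat on the bench, knob up. The wire spool inside lies on its side: take it out, stand it on end on the bench and let go of it, then take it again and load it onto the upright spindle of the de-reeler, turning it until the drive pin drops into one of the slots of its flange and it sits fully home on the drive plate. Do not ram it down onto the pin, and leave the solder reel, tape roll and flux bottle where they are.

Things in the scene. Friction and masses are not known exactly. Their poses are not given: they have to be found in the camera images.
- storage_box: grey plastic box fixed to the bench, 142 x 90 mm outside, rim 68 mm above the bench, walls and floor 4 mm. Origin: middle of its underside, on the bench; x along its long side, z up. Two low ribs along x (at y = +-14 mm, tops 9 mm above the bench) cradle the spool.
- lid: loose grey lid of the box, 150 x 98 mm, 0.16 kg: a 5 mm plate (top 11 mm above the origin) with a 6 mm lip beneath and a round black knob on top. Origin: centre of the lip's lower edge; z up through the knob, x along the long side. Knob head 26 mm across, 22 to 32 mm above the origin (top 37, neck 14 mm across). The origin is at z = 62 mm on the box, about 0 when laid on the bench.
- wire_spool: black spool full of copper wire, about 0.22 kg, lying in the closed box. Flanges 60 mm in diameter, 6 mm thick; length 38 mm; bore 16 mm; wire 50 mm in diameter. Origin: its middle; z along the bore (both ends alike), at first along the box's x, 36 mm above the bench. Four slots in each flange, 90 degrees apart, 14 to 24 mm from the axis, 28 degrees wide, the first on the x axis.
- dereeler: bench de-reeler, fixed: grey base plate 165 x 110 x 17 mm from x = -62 to +102 mm, round bearing housing (radius 34 mm at its foot, 26 mm above), upright steel spindle at the origin, and a wire guide (post with an eyelet) at x = 88 mm, 74 mm high. Origin: on the bench under the spindle; z up. Spindle: 14 mm in diameter up to 83 mm above the bench, then tapering to a blunt nose at 94 mm.
- seat (a point): centre of the top of the drive plate (aluminium disc, 50 mm in diameter), on the spindle axis, 42 mm above the bench. A flat-ended drive pin, 6 mm thick, 5.5 mm high, stands on it 19 mm from the axis, in an unknown direction: the plate stops anywhere, and turns only against a brake of 0.4 N m. The spool's origin is 19 mm above this point when home, about 24 mm when it stands on the pin.
- clamp_fixture: flat panel fixture with a red toggle lever, fixed on the bench at the left; its board, 12 mm thick, reaches from x = -85 to +15 mm and y = -95 to +95 mm, the lever to x = +84 mm and 70 mm high. Nothing to do with it.
- solder_reel: bystander: a reel of solder, about 60 mm in diameter, 45 mm high, standing on end, with a loose tail of wire; origin on its underside, about 30 mm from the reel's middle.
- tape_roll: bystander: a flat black roll of tape, 60 mm in diameter, 19 mm high; origin at the middle of its underside.
- flux_bottle: bystander: a small bottle with a needle cap, 40 mm in diameter, 112 mm high, standing; origin at the middle of its underside.

How it is judged:
By the outcome, as a careful person would: the job done as asked, in the order asked, and still so for the second after the job is handed in, with the robot touching nothing.
It also fails if it takes over 72 s, if anything falls off the work surface, if the arm or the gripper's body presses on something with over 40 N, if the wrist force passes 120 N, or if a joint passes its speed limit or range.

## Robot

A 6-joint arm with a two-finger parallel gripper is mounted at the origin on a cart in front of the work surface, level with it; the furniture and walls round the work are solid. World frame = base frame: x ahead of the robot, y to its left, z up, the work surface at z = 0. Lengths are in mm, angles in degrees, forces in N, time in s.
With the tool pointing down it reaches from about 300 to 850 mm from the base axis. Payload 4.2 kg.
Tool frame: the origin (TCP) lies on the centre line of the jaws, within the pads' length; the fingertips stand 14 mm ahead of it and the grasp point (between the pads) lies 5 mm behind it; z points along the fingers, y is the line along which they close (so a half turn about z gives the same grasp; the last joint's range is limited). The gripper opens to 91 mm and grips with 3 to 60 N. Pads are 32 mm wide; open, the fingers measure 118 mm over their backs; the gripper's body (76 mm by 178 mm) begins 60 mm behind the grasp point.
Start: joints at [70.703, 18.312, 89.639, -0, 72.044, -1.146], TCP at [179.13, 546.401, 227.976] pointing down, gripper open.
Joint ranges: [-177.97, 177.97], [-48.28, 115.42], [12.27, 149.76], [-77.06, 257.06], [2.81, 150.46], [-146.56, 146.56]. Speed limits (degrees/s): [147.25, 147.25, 180, 180, 180, 180].

## Interface

Orientations are given as [roll, pitch, yaw] about the fixed x, y, z axes, in that order (R = Rz(yaw) Ry(pitch) Rx(roll)).
In Python, from workcell import * gives the robot as it stands. The module is installed in compiled form; this text tells all that it offers.
- The arm moves only by the shell command python3 -m crank 'ROWS' [FORCE]. ROWS is JSON, a list of rows, each an object of numbers: "grip": the finger opening in m, from 0 to 0.0912; "x", "y", "z": the shift along the tool's x, y, z in m; "yaw": the turn about the tool's z in rad. In form: [{"grip": .., "x": .., "y": .., "z": .., "yaw": ..}, ...]. A call has exactly 5 rows; each row is the pose to reach, as a shift and turn from the pose commanded when the call began, along the tool's axes at that moment; what a row does not reach only later rows make up. A row lasts 1/12 s, in which the tool goes at most 41.7 mm and 7.16 degrees, less where a joint would pass 70% of its speed; a pose out of reach is approached as far as the arm can. A call with a gripper value outside its range is refused whole. The fingers move at their own pace and stop on an object; FORCE is the grip in N (left out, the last holds). Time passes only in rows, so rows that repeat a pose let the fingers close, or fill a call up. It gives the time, the measured TCP pose, the force, the opening and the grip force at its end, in the units of the state.
- state(): the state, without advancing time (a new reading comes with each control period).
- grab_frame(name): name is "side" or "top"; returns the picture (420x560x3 uint8, red, green, blue); there is no depth.
- camera_model(name): a dict with "intrinsics" (3x3 intrinsics, pixels), "distortion" ([k1, k2, p1, p2, k3] as OpenCV has them; the pictures are not rectified), "R" (3x3) and "t" (3): a world point X has camera coordinates R X + t. Camera axes: x right, y down, z forward; pixel columns grow to the right and rows downward; lengths in mm; the calibration is good to about 2 mm. A picture is of the moment at which its call begins. camera_model takes no time and is no camera call.
- job_done(): hands the job in; it is judged then, once.
The state is a dict: "time_s": time; "qpos": joint angles; "qvel": joint speeds; "effort": joint torques, N m; "ee_pos": TCP position; "ee_rot": TCP orientation; "force": force on the tool from outside, world axes, zero at the start; "torque": the same for the moment, N m; "gripper_width": finger opening in mm; "gripper_force": force on a finger pad.
Only numpy, scipy, OpenCV 4.12 (cv2) and the standard library are available. Lean on these libraries where they do the work, as an engineer would, in place of code of your own. Each camera call takes 0.05 s, during which the arm holds its last target. There are 200 camera calls.

## Working session

There is one attempt and no reset: what is moved stays moved. The work goes in short steps, Python scripts to look and compute and a shell command to move; the robot and the scene stay as the last step left them, time stands still between calls to the robot, and variables do not carry over. Pictures are saved under pics/ and viewed, at most 11 in all, crops included, and the job is handed in when it is done.

```bash
mkdir -p pics; python3 - <<'E'
from workcell import *
import cv2
for n in("side","top"):
    im=grab_frame(n); cv2.imwrite(f"pics/{n}0.png",im[:,:,::-1])
    c=camera_model(n); print(n,c)
    R=c["R"];t=c["t"]
s=state();print(s["time_s"],s["ee_pos"],s["ee_rot"],s["gripper_width"])
E
```

```text
side {'intrinsics': array([[453.66644736,   0.        , 285.14836992],
       [  0.        , 453.66644736, 214.04215695],
       [  0.        ,   0.        ,   1.        ]]), 'distortion': array([-0.04297194,  0.        ,  0.        ,  0.        ,  0.        ]), 'R': array([[-0.99952776, -0.03071163, -0.0010232 ],
       [-0.01158635,  0.40750685, -0.91312864],
       [ 0.02846063, -0.91268558, -0.40767025]]), 't': array([ 614.17088513,   81.95563971, 1156.90036001])}
top {'intrinsics': array([[535.77573274,   0.        , 286.35139215],
       [  0.        , 535.77573274, 208.02994026],
       [  0.        ,   0.        ,   1.        ]]), 'distortion': array([-0.10222992,  0.        ,  0.        ,  0.        ,  0.        ]), 'R': array([[ 0.01839437, -0.99976449,  0.01151544],
       [-0.98735935, -0.01997718, -0.15723369],
       [ 0.1574267 , -0.00847766, -0.98749428]]), 't': array([ -22.42282061,  615.88066203, 1079.45341692])}
0.1 [178.98696415 545.98367136 227.18665326] [-1.79907406e+02 -1.55361017e-04  1.61850691e+02] 90.98655486612414
```

View pics/top0.png

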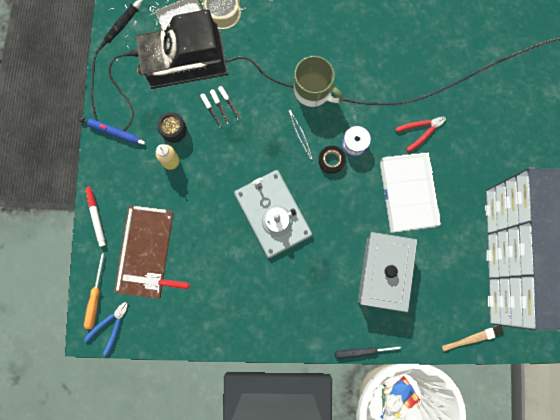

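View pics/side0.png

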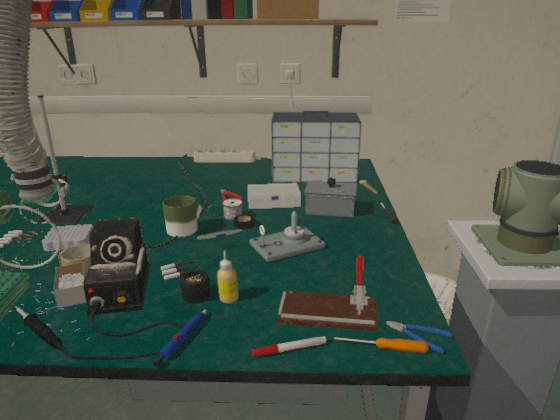

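The top view shows the box lid centred near (389,272) with its knob at (391,271), and the de-reeler at (275,215) with its spindle near (277,216). The reel and tape are at (356,140) and (332,159), and the bottle is at (167,157). In the side view the spindle tip is near (294,213) and the lid knob near (332,181). I'll take enlarged crops next.

```bash
python3 - <<'E'
import cv2,numpy as np
a=cv2.imread("pics/top0.png");b=cv2.imread("pics/side0.png")
A=cv2.resize(a[170:320,230:430],None,fx=4,fy=4,interpolation=cv2.INTER_CUBIC)
cv2.imwrite("pics/c0.png",A)
B=cv2.resize(b[170:265,240:365],None,fx=6,fy=6,interpolation=cv2.INTER_CUBIC)
cv2.imwrite("pics/c1.png",B)
E
cat > h.py <<'E'
from workcell import *
import numpy as np, cv2
def ray(n,uv):
    c=camera_model(n);R=np.array(c["R"]);t=np.array(c["t"])
    p=cv2.undistortPoints(np.array([[uv]],float),np.array(c["intrinsics"]),np.array(c["distortion"]))[0,0]
    return -R.T@t, R.T@np.array([p[0],p[1],1])
def at(n,uv,z):
    o,d=ray(n,uv); return o+d*(z-o[2])/d[2]
def tri(uvt,uvs):
    M=np.zeros((3,3));v=np.zeros(3)
    for n,u in(("top",uvt),("side",uvs)):
        o,d=ray(n,u);d/=np.linalg.norm(d);P=np.eye(3)-np.outer(d,d);M+=P;v+=P@o
    return np.linalg.solve(M,v)
def proj(n,X):
    c=camera_model(n);R=np.array(c["R"]);return cv2.projectPoints(np.array([X],float),cv2.Rodrigues(R)[0],np.array(c["t"]),np.array(c["intrinsics"]),np.array(c["distortion"]))[0][0,0]
E
```

```text
(no output)
```

View pics/c0.png

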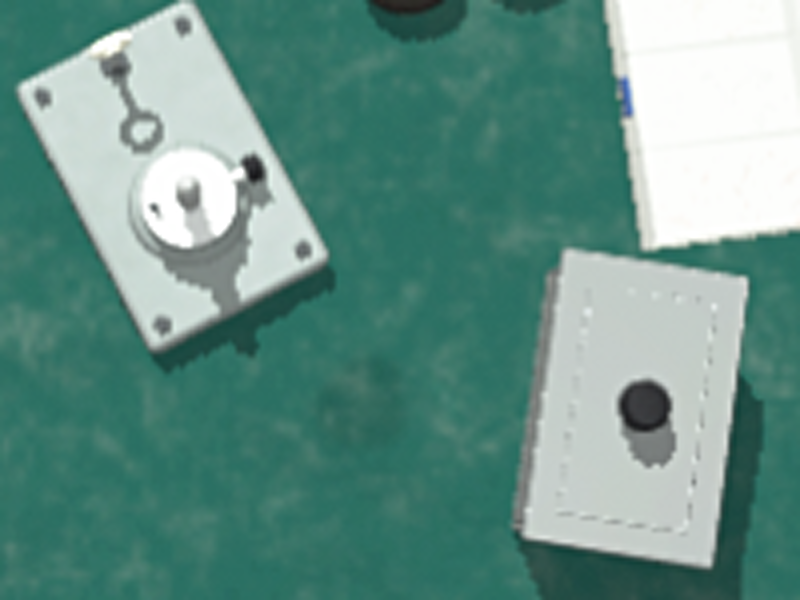

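View pics/c1.png

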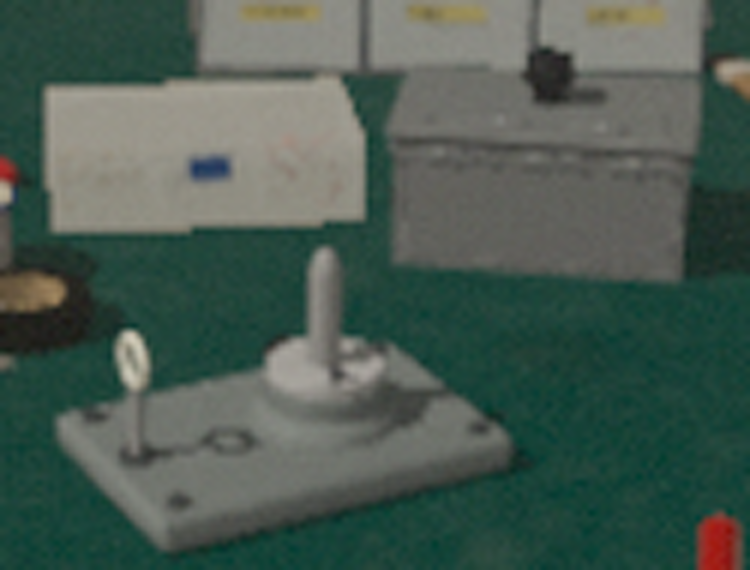

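The top crop shows the lid corners at (568,248), (748,278), (712,568) and (522,538), with the knob at (645,406). The drive disc is centred at (187,198), the dark pin is at (154,208), and the spindle nose is at (188,182). In the side crop the spindle nose is at (324,248), the knob top is around (551,50), and the pin is near (340,372).

```bash
python3 - <<'E'
from h import *
T=lambda U,V:((U+.5)/4-.5+230,(V+.5)/4-.5+170)
S=lambda U,V:((U+.5)/6-.5+240,(V+.5)/6-.5+170)
np.set_printoptions(precision=1,suppress=True)
c=np.array([at("top",T(*p),73) for p in[(568,248),(748,278),(712,568),(522,538)]])
print("lid",c[:,:2].tolist(),c.mean(0)); 
for a,b in((3,0),(2,1)): d=c[b]-c[a];print(np.degrees(np.arctan2(d[1],d[0])),np.linalg.norm(d))
for a,b in((0,1),(3,2)): d=c[b]-c[a];print(np.degrees(np.arctan2(d[1],d[0]))+90,np.linalg.norm(d))
print("knob",at("top",T(645,406),97),tri(T(645,406),S(551,52)))
print("disc",at("top",T(187.5,198.5),42),"tip",at("top",T(188,180),94),tri(T(188,182),S(324,250)))
p=np.array([at("top",T(*p),17) for p in[(18,88),(190,0),(328,256),(155,350)]]);print("base",p[:,:2].tolist())
d=p[1]-p[2];e=p[0]-p[3];print(np.degrees(np.arctan2(d[1],d[0])),np.degrees(np.arctan2(e[1],e[0])),np.linalg.norm(d),np.linalg.norm(e))
ce=p.mean(0);a=(d+e)/np.linalg.norm(d+e);print("origin from base",ce-20*a)
pin=at("top",T(154,208),47);print("pin",pin,at("side",S(340,372),46))
for n,u,z in(("solder",(356,138),45),("tape",(332,159),19),("bottle",(162,150),112),("fluxbase",(170,163),20)):print(n,at("top",u,z))
print("paper box",at("top",(390,233),10),at("top",(439,226),10),at("top",(383,157),10),"screwdrv",at("top",(338,354),10),at("top",(400,349),10),"clamp",at("top",(188,285),60),at("top",(157,297),12),"edge",at("top",(300,360),0))
E
```

```text
lid [[566.7939223076258, -186.47640668066552], [552.9142304202655, -279.89694029241065], [405.2341483657091, -259.40909262574], [419.1665415090224, -162.68145805288958]] [ 486.  -222.1   73. ]
-9.156325167590099 149.5327493950886
-7.8983034126025125 149.0944617940359
-8.450740748574376 94.44597369497154
-8.196360420576568 97.72587614730674
knob [ 485.4 -220.7   97. ] [ 485.3 -220.   100.5]
disc [592.9   9.8  42. ] tip [595.1   9.2  94. ] [593.6   9.2  94. ]
base [[655.1278316761106, 103.52402892153775], [706.0947284996123, 10.987328961674006], [566.6135691779099, -66.20752727914939], [514.3191440185503, 25.641011532391417]]
28.962023205647213 28.94752110760242 159.41781467504669 160.91255674273046
origin from base [593.    8.8  17. ]
pin [586.8  27.2  47. ] [585.9  26.   46. ]
solder [ 773.7 -158.8   45. ]
tape [ 732.2 -109.2   19. ]
bottle [720.3 244.6 112. ]
fluxbase [715.8 246.6  20. ]
paper box [ 571.9 -237.5   10. ] [ 589.3 -346.4   10. ] [ 741.8 -224.    10. ] screwdrv [ 313.  -125.5   10. ] [ 324.5 -257.5   10. ] clamp [451.  187.8  60. ] [424.4 261.4  12. ] edge [298.2 -45.9   0. ]
```

```bash
cat > to.py <<'E'
import sys;from h import *
# shift in current tool axes to reach world x y z (mm), tool yaw psi
def show(x,y,z,psi=None):
    s=state();p=np.array(s["ee_pos"]);a=np.radians(s["ee_rot"][2])
    d=np.array([x,y,z])-p
    dy=0 if psi is None else -((psi-s["ee_rot"][2]+180)%360-180)
    print("t %.1f pos %s rot %s w %.1f gf %.1f F %s"%(s["time_s"],np.round(p,1),np.round(s["ee_rot"],1),s["gripper_width"],s["gripper_force"],np.round(s["force"],1)))
    print("x %.4f y %.4f z %.4f yaw %.3f"%((d[0]*np.cos(a)+d[1]*np.sin(a))/1e3,(d[0]*np.sin(a)-d[1]*np.cos(a))/1e3,-d[2]/1e3,np.radians(dy)))
show(*map(float,sys.argv[1:]))
E
python3 -m crank '[{"yaw":0.12,"grip":0.08},{"yaw":0.24,"grip":0.08},{"yaw":0.36,"grip":0.08},{"yaw":0.48,"grip":0.08},{"yaw":0.6,"grip":0.08}]' 20
python3 -m crank '[{"yaw":0.12},{"yaw":0.24},{"yaw":0.36},{"yaw":0.48},{"yaw":0.6}]'
python3 to.py 486 -221 140 81.6
```

```text
t 0.1 pos [179.  546.  227.2] rot [-179.9   -0.   161.9] w 91.0 gf 0.0 F [-0.2  0.2 -0. ]
x -0.5306 y -0.6332 z 0.0872 yaw 1.401validation failed for argument at $[0]...
validation failed for argument at $[0]...
```

All keys in a row are probably required, so I'll try full rows.

```bash

python3 -m crank '[{"grip":0.08,"x":0,"y":0,"z":0,"yaw":0.12},{"grip":0.08,"x":0,"y":0,"z":0,"yaw":0.24},{"grip":0.08,"x":0,"y":0,"z":0,"yaw":0.36},{"grip":0.08,"x":0,"y":0,"z":0,"yaw":0.48},{"grip":0.08,"x":0,"y":0,"z":0,"yaw":0.6}]' 20
python3 -m crank '[{"grip":0.08,"x":0,"y":0,"z":0,"yaw":0.12},{"grip":0.08,"x":0,"y":0,"z":0,"yaw":0.24},{"grip":0.08,"x":0,"y":0,"z":0,"yaw":0.36},{"grip":0.08,"x":0,"y":0,"z":0,"yaw":0.48},{"grip":0.08,"x":0,"y":0,"z":0,"yaw":0.6}]'
python3 to.py 486 -221 140 81.6
```

```text
time_s: 0.52
ee_pos: [179.0, 546.1, 227.4]
ee_rot: [-179.9, 0.0, 127.1]
force: [-0.1, -0.0, -0.6]
gripper_width: 80.0
gripper_force: 0.0
time_s: 0.93
ee_pos: [179.0, 546.1, 227.4]
ee_rot: [-180.0, 0.1, 92.8]
force: [0.4, 0.2, 0.3]
gripper_width: 79.6
gripper_force: 0.0
t 0.9 pos [179.  546.1 227.4] rot [-1.80e+02  1.00e-01  9.28e+01] w 79.6 gf 0.0 F [0.4 0.2 0.3]
x -0.7810 y 0.2697 z 0.0874 yaw 0.195
```

```bash

for i in 1 2 3 4; do python3 -m crank '[{"grip":0.08,"x":-0.031,"y":0.0105,"z":0,"yaw":0},{"grip":0.08,"x":-0.062,"y":0.021,"z":0,"yaw":0},{"grip":0.08,"x":-0.093,"y":0.0315,"z":0,"yaw":0},{"grip":0.08,"x":-0.124,"y":0.042,"z":0,"yaw":0},{"grip":0.08,"x":-0.156,"y":0.054,"z":0,"yaw":0}]' >/dev/null; done
python3 -m crank '[{"grip":0.08,"x":-0.031,"y":0.0105,"z":0.017,"yaw":0.04},{"grip":0.08,"x":-0.062,"y":0.021,"z":0.034,"yaw":0.08},{"grip":0.08,"x":-0.093,"y":0.0315,"z":0.051,"yaw":0.12},{"grip":0.08,"x":-0.124,"y":0.042,"z":0.068,"yaw":0.16},{"grip":0.08,"x":-0.156,"y":0.054,"z":0.085,"yaw":0.195}]'
python3 to.py 486 -221 91 81.6
```

```text
time_s: 3.02
ee_pos: [490.6, -219.3, 141.7]
ee_rot: [-179.9, -0.0, 81.8]
force: [-0.4, 0.1, 0.1]
gripper_width: 79.7
gripper_force: 0.0
t 3.0 pos [ 490.6 -219.3  141.7] rot [-179.9   -0.    81.8] w 79.7 gf 0.0 F [-0.4  0.1  0.1]
x -0.0024 y -0.0044 z 0.0507 yaw 0.003
```

```bash

python3 -m crank '[{"grip":0.06,"x":-0.002,"y":-0.004,"z":0.015,"yaw":0},{"grip":0.06,"x":-0.002,"y":-0.004,"z":0.03,"yaw":0},{"grip":0.06,"x":-0.002,"y":-0.004,"z":0.042,"yaw":0},{"grip":0.06,"x":-0.002,"y":-0.004,"z":0.0505,"yaw":0},{"grip":0.045,"x":-0.002,"y":-0.004,"z":0.0505,"yaw":0}]' 20
python3 -m crank '[{"grip":0.03,"x":0,"y":0,"z":0,"yaw":0},{"grip":0.02,"x":0,"y":0,"z":0,"yaw":0},{"grip":0.02,"x":0,"y":0,"z":0,"yaw":0},{"grip":0.02,"x":0,"y":0,"z":0,"yaw":0},{"grip":0.02,"x":0,"y":0,"z":0,"yaw":0}]' 25
python3 -m crank '[{"grip":0.02,"x":0,"y":0,"z":0,"yaw":0},{"grip":0.02,"x":0,"y":0,"z":-0.002,"yaw":0},{"grip":0.02,"x":0,"y":0,"z":-0.008,"yaw":0},{"grip":0.02,"x":0,"y":0,"z":-0.018,"yaw":0},{"grip":0.02,"x":0,"y":0,"z":-0.03,"yaw":0}]'
python3 to.py 400 -65 150 81.6
```

```text
time_s: 3.43
ee_pos: [485.3, -218.7, 90.4]
ee_rot: [-179.8, -0.1, 81.9]
force: [-0.7, 0.0, -0.1]
gripper_width: 56.2
gripper_force: 0.0
time_s: 3.85
ee_pos: [486.7, -219.3, 93.1]
ee_rot: [180.0, 0.0, 81.9]
force: [-1.1, 0.6, 2.7]
gripper_width: 24.6
gripper_force: 25.0
time_s: 4.27
ee_pos: [486.2, -219.1, 122.7]
ee_rot: [-179.9, -0.0, 81.9]
force: [0.1, 0.4, -1.4]
gripper_width: 24.6
gripper_force: 25.0
t 4.3 pos [ 486.2 -219.1  122.7] rot [-179.9   -0.    81.9] w 24.6 gf 25.0 F [ 0.1  0.4 -1.4]
x 0.1405 y -0.1071 z -0.0273 yaw 0.006
```

```bash

python3 -m crank '[{"grip":0.02,"x":0.004,"y":-0.003,"z":-0.01,"yaw":0},{"grip":0.02,"x":0.014,"y":-0.011,"z":-0.02,"yaw":0},{"grip":0.02,"x":0.03,"y":-0.023,"z":-0.025,"yaw":0},{"grip":0.02,"x":0.05,"y":-0.038,"z":-0.025,"yaw":0},{"grip":0.02,"x":0.07,"y":-0.053,"z":-0.025,"yaw":0}]'>/dev/null
python3 -m crank '[{"grip":0.02,"x":0.02,"y":-0.015,"z":0.005,"yaw":0},{"grip":0.02,"x":0.04,"y":-0.03,"z":0.015,"yaw":0},{"grip":0.02,"x":0.055,"y":-0.041,"z":0.03,"yaw":0},{"grip":0.02,"x":0.065,"y":-0.049,"z":0.05,"yaw":0},{"grip":0.02,"x":0.07,"y":-0.054,"z":0.07,"yaw":0}]'>/dev/null
python3 -m crank '[{"grip":0.02,"x":0,"y":0,"z":0.015,"yaw":0},{"grip":0.02,"x":0,"y":0,"z":0.025,"yaw":0},{"grip":0.02,"x":0,"y":0,"z":0.032,"yaw":0},{"grip":0.02,"x":0,"y":0,"z":0.036,"yaw":0},{"grip":0.02,"x":0,"y":0,"z":0.036,"yaw":0}]'
python3 to.py 400 -65 31 81.6
```

```text
time_s: 5.52
ee_pos: [400.3, -65.6, 41.3]
ee_rot: [-180.0, -0.0, 81.9]
force: [-0.2, 0.7, -2.1]
gripper_width: 24.8
gripper_force: 25.0
t 5.5 pos [400.3 -65.6  41.3] rot [-180.    -0.    81.9] w 24.8 gf 25.0 F [-0.2  0.7 -2.1]
x 0.0006 y -0.0003 z 0.0103 yaw 0.006
```

```bash

python3 -m crank '[{"grip":0.02,"x":0,"y":0,"z":0.003,"yaw":0},{"grip":0.02,"x":0,"y":0,"z":0.006,"yaw":0},{"grip":0.02,"x":0,"y":0,"z":0.008,"yaw":0},{"grip":0.02,"x":0,"y":0,"z":0.009,"yaw":0},{"grip":0.02,"x":0,"y":0,"z":0.01,"yaw":0}]'
python3 -m crank '[{"grip":0.02,"x":0,"y":0,"z":0.001,"yaw":0},{"grip":0.02,"x":0,"y":0,"z":0.001,"yaw":0},{"grip":0.03,"x":0,"y":0,"z":0.001,"yaw":0},{"grip":0.04,"x":0,"y":0,"z":0.001,"yaw":0},{"grip":0.05,"x":0,"y":0,"z":0.001,"yaw":0}]'
python3 -m crank '[{"grip":0.055,"x":0,"y":0,"z":0,"yaw":0},{"grip":0.055,"x":0,"y":0,"z":-0.025,"yaw":0},{"grip":0.055,"x":0,"y":0,"z":-0.06,"yaw":0},{"grip":0.055,"x":0,"y":0,"z":-0.09,"yaw":0},{"grip":0.055,"x":0,"y":0,"z":-0.12,"yaw":0}]'
python3 to.py 486 -221 120 81.6
```

```text
time_s: 5.93
ee_pos: [400.5, -65.7, 31.5]
ee_rot: [180.0, -0.0, 81.9]
force: [-0.6, 0.3, -0.8]
gripper_width: 24.6
gripper_force: 25.0
time_s: 6.35
ee_pos: [400.6, -65.7, 30.5]
ee_rot: [180.0, -0.0, 81.9]
force: [-0.1, -0.4, -0.6]
gripper_width: 40.7
gripper_force: 0.0
time_s: 6.77
ee_pos: [400.1, -65.6, 151.8]
ee_rot: [-180.0, -0.0, 81.9]
force: [0.7, -0.0, -0.9]
gripper_width: 55.0
gripper_force: 0.0
t 6.8 pos [400.1 -65.6 151.8] rot [-180.    -0.    81.9] w 55.0 gf 0.0 F [ 0.7 -0.  -0.9]
x -0.1418 y 0.1069 z 0.0318 yaw 0.006
```

```bash
python3 - <<'E'
from h import *
a=grab_frame("top");b=grab_frame("side")
A=cv2.resize(a[200:350,230:430],None,fx=4,fy=4,interpolation=cv2.INTER_CUBIC)
cv2.imwrite("pics/c2.png",A[:,:,::-1])
E
```

```text
(no output)
```

View pics/c2.png

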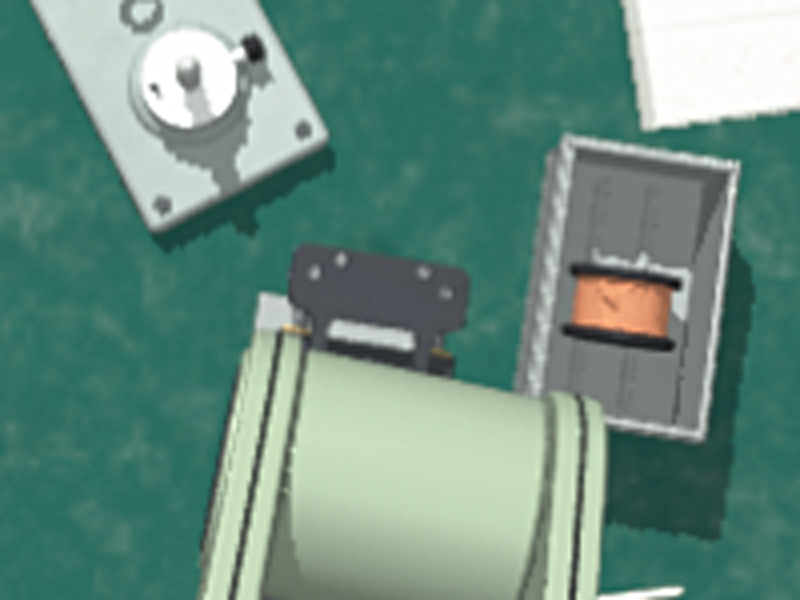

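The lid lies flat on the bench, mostly hidden under the arm. In the open box the spool's flange ends are at (571,266), (682,280), (562,330) and (675,345) in crop pixels.

```bash
python3 - <<'E'
from h import *
T=lambda U,V:((U+.5)/4-.5+230,(V+.5)/4-.5+200)
q=np.array([at("top",T(*p),36) for p in[(571,266),(682,280),(562,330),(675,345)]]);c=q.mean(0);print(q.round(0),c)
for a,b in((0,1),(2,3)): d=q[b]-q[a];print(np.degrees(np.arctan2(d[1],d[0]))+90)
E
python3 to.py 486 -221 120 81.6
```

```text
[[ 498. -194.   36.]
 [ 492. -253.   36.]
 [ 464. -189.   36.]
 [ 457. -249.   36.]] [ 477.87627682 -221.32448004   36.        ]
-6.285587799755788
-6.712173427816722
t 6.9 pos [403.6 -66.2 154.6] rot [179.4   0.   81.9] w 54.9 gf 0.0 F [ 1.  -0.   0.7]
x -0.1416 y 0.1033 z 0.0346 yaw 0.006
```

```bash

python3 -m crank '[{"grip":0.06,"x":-0.035,"y":0.023,"z":0,"yaw":0},{"grip":0.06,"x":-0.07,"y":0.046,"z":0.01,"yaw":0},{"grip":0.06,"x":-0.105,"y":0.069,"z":0.02,"yaw":0},{"grip":0.06,"x":-0.13,"y":0.089,"z":0.03,"yaw":0},{"grip":0.06,"x":-0.1425,"y":0.0955,"z":0.0346,"yaw":0}]'
python3 -m crank '[{"grip":0.06,"x":0,"y":0,"z":0,"yaw":0},{"grip":0.06,"x":0,"y":0,"z":0,"yaw":0},{"grip":0.06,"x":0,"y":0,"z":0,"yaw":0},{"grip":0.06,"x":0,"y":0,"z":0.01,"yaw":0},{"grip":0.06,"x":0,"y":0,"z":0.02,"yaw":0}]'
python3 to.py 478 -221.5 36 82.5
```

```text
time_s: 7.28
ee_pos: [476.5, -223.6, 113.6]
ee_rot: [180.0, 0.0, 81.8]
force: [0.6, -1.2, -0.7]
gripper_width: 60.0
gripper_force: 0.0
time_s: 7.7
ee_pos: [474.8, -219.1, 96.0]
ee_rot: [179.9, 0.0, 82.0]
force: [-0.8, 0.4, 0.1]
gripper_width: 59.9
gripper_force: 0.0
t 7.7 pos [ 474.8 -219.1   96. ] rot [179.9   0.   82. ] w 59.9 gf 0.0 F [-0.8  0.4  0.1]
x -0.0019 y 0.0035 z 0.0600 yaw -0.009
```

```bash

python3 -m crank '[{"grip":0.06,"x":-0.002,"y":0.003,"z":0.015,"yaw":0},{"grip":0.06,"x":-0.002,"y":0.0035,"z":0.03,"yaw":0},{"grip":0.06,"x":-0.002,"y":0.0035,"z":0.045,"yaw":0},{"grip":0.06,"x":-0.002,"y":0.0035,"z":0.055,"yaw":0},{"grip":0.06,"x":-0.002,"y":0.0035,"z":0.06,"yaw":0}]' 8
python3 -m crank '[{"grip":0.05,"x":0,"y":0,"z":0,"yaw":0},{"grip":0.045,"x":0,"y":0,"z":0,"yaw":0},{"grip":0.04,"x":0,"y":0,"z":0,"yaw":0},{"grip":0.03,"x":0,"y":0,"z":0,"yaw":0},{"grip":0.03,"x":0,"y":0,"z":0,"yaw":0}]' 
python3 -m crank '[{"grip":0.03,"x":0,"y":0,"z":0,"yaw":0},{"grip":0.03,"x":0,"y":0,"z":-0.003,"yaw":0},{"grip":0.03,"x":0,"y":0,"z":-0.01,"yaw":0},{"grip":0.03,"x":0,"y":0,"z":-0.022,"yaw":0},{"grip":0.03,"x":0,"y":0,"z":-0.04,"yaw":0}]' 25
python3 to.py 410 70 130 81.6
```

```text
time_s: 8.12
ee_pos: [476.8, -221.4, 34.1]
ee_rot: [-179.8, -0.1, 82.0]
force: [-0.6, 0.8, -0.0]
gripper_width: 60.0
gripper_force: 0.0
time_s: 8.53
ee_pos: [478.2, -222.7, 36.4]
ee_rot: [180.0, 0.0, 81.9]
force: [-0.1, -0.0, -0.4]
gripper_width: 37.9
gripper_force: 8.0
time_s: 8.95
ee_pos: [477.0, -222.2, 75.4]
ee_rot: [-179.8, -0.1, 81.9]
force: [0.2, -0.4, -2.9]
gripper_width: 37.8
gripper_force: 25.0
t 8.9 pos [ 477.  -222.2   75.4] rot [-1.798e+02 -1.000e-01  8.190e+01] w 37.8 gf 25.0 F [ 0.2 -0.4 -2.9]
x 0.2799 y -0.1074 z -0.0546 yaw 0.006
```

```bash

python3 -m crank '[{"grip":0.03,"x":0,"y":0,"z":-0.02,"yaw":0},{"grip":0.03,"x":0,"y":0,"z":-0.038,"yaw":0},{"grip":0.03,"x":0.003,"y":-0.001,"z":-0.05,"yaw":0},{"grip":0.03,"x":0.012,"y":-0.005,"z":-0.055,"yaw":0},{"grip":0.03,"x":0.028,"y":-0.011,"z":-0.055,"yaw":0}]' >/dev/null
python3 -m crank '[{"grip":0.03,"x":0.026,"y":-0.01,"z":0,"yaw":0},{"grip":0.03,"x":0.052,"y":-0.02,"z":0,"yaw":0},{"grip":0.03,"x":0.078,"y":-0.03,"z":0,"yaw":0},{"grip":0.03,"x":0.104,"y":-0.04,"z":0,"yaw":0},{"grip":0.03,"x":0.13,"y":-0.05,"z":0,"yaw":0}]' >/dev/null
python3 -m crank '[{"grip":0.03,"x":0.026,"y":-0.01,"z":0,"yaw":0},{"grip":0.03,"x":0.052,"y":-0.02,"z":0,"yaw":0},{"grip":0.03,"x":0.078,"y":-0.03,"z":0.01,"yaw":0},{"grip":0.03,"x":0.102,"y":-0.04,"z":0.025,"yaw":0},{"grip":0.03,"x":0.118,"y":-0.046,"z":0.04,"yaw":0}]' >/dev/null
python3 -m crank '[{"grip":0.03,"x":0.003,"y":0,"z":0.01,"yaw":0},{"grip":0.03,"x":0.004,"y":0,"z":0.018,"yaw":0},{"grip":0.03,"x":0.004,"y":0,"z":0.024,"yaw":0},{"grip":0.03,"x":0.004,"y":0,"z":0.03,"yaw":0},{"grip":0.03,"x":0.004,"y":0,"z":0.03,"yaw":0}]' 
python3 to.py 410 70 31 81.6
```

```text
time_s: 10.62
ee_pos: [410.9, 69.1, 60.0]
ee_rot: [-179.9, 0.0, 81.9]
force: [-0.1, -0.3, -2.3]
gripper_width: 37.8
gripper_force: 25.0
t 10.6 pos [410.9  69.1  60. ] rot [-179.9    0.    81.9] w 37.8 gf 25.0 F [-0.1 -0.3 -2.3]
x 0.0007 y -0.0010 z 0.0290 yaw 0.005
```

```bash

python3 -m crank '[{"grip":0.03,"x":0,"y":0,"z":0.01,"yaw":0},{"grip":0.03,"x":0,"y":0,"z":0.018,"yaw":0},{"grip":0.03,"x":0,"y":0,"z":0.023,"yaw":0},{"grip":0.03,"x":0,"y":0,"z":0.026,"yaw":0},{"grip":0.03,"x":0,"y":0,"z":0.027,"yaw":0}]'
python3 -m crank '[{"grip":0.03,"x":0,"y":0,"z":0.0005,"yaw":0},{"grip":0.03,"x":0,"y":0,"z":0.001,"yaw":0},{"grip":0.03,"x":0,"y":0,"z":0.0015,"yaw":0},{"grip":0.03,"x":0,"y":0,"z":0.002,"yaw":0},{"grip":0.03,"x":0,"y":0,"z":0.002,"yaw":0}]'
python3 to.py 410 70 31 81.6
```

```text
time_s: 11.03
ee_pos: [411.3, 69.4, 33.5]
ee_rot: [-180.0, 0.0, 81.9]
force: [-0.5, 0.2, -2.1]
gripper_width: 38.1
gripper_force: 25.0
time_s: 11.45
ee_pos: [411.5, 69.7, 31.9]
ee_rot: [180.0, -0.0, 81.9]
force: [-0.7, -0.5, -1.8]
gripper_width: 38.1
gripper_force: 25.0
t 11.4 pos [411.5  69.7  31.9] rot [180.   -0.   81.9] w 38.1 gf 25.0 F [-0.7 -0.5 -1.8]
x 0.0001 y -0.0016 z 0.0009 yaw 0.006
```

```bash

python3 -m crank '[{"grip":0.03,"x":0,"y":0,"z":0.0005,"yaw":0},{"grip":0.03,"x":0,"y":0,"z":0.001,"yaw":0},{"grip":0.03,"x":0,"y":0,"z":0.0015,"yaw":0},{"grip":0.03,"x":0,"y":0,"z":0.0015,"yaw":0},{"grip":0.03,"x":0,"y":0,"z":0.0015,"yaw":0}]'
python3 -m crank '[{"grip":0.03,"x":0,"y":0,"z":0.0005,"yaw":0},{"grip":0.03,"x":0,"y":0,"z":0.0005,"yaw":0},{"grip":0.03,"x":0,"y":0,"z":0.0005,"yaw":0},{"grip":0.03,"x":0,"y":0,"z":0.0005,"yaw":0},{"grip":0.03,"x":0,"y":0,"z":0.0005,"yaw":0}]'

```

```text
time_s: 11.87
ee_pos: [411.5, 69.7, 30.6]
ee_rot: [180.0, -0.0, 81.9]
force: [-0.1, 0.3, 2.5]
gripper_width: 37.6
gripper_force: 25.0
time_s: 12.28
ee_pos: [411.5, 69.7, 30.5]
ee_rot: [180.0, -0.0, 81.9]
force: [-2.0, -0.5, 7.3]
gripper_width: 37.9
gripper_force: 25.0
```

```bash

python3 -m crank '[{"grip":0.037,"x":0,"y":0,"z":-0.0006,"yaw":0},{"grip":0.04,"x":0,"y":0,"z":-0.0006,"yaw":0},{"grip":0.043,"x":0,"y":0,"z":-0.0006,"yaw":0},{"grip":0.046,"x":0,"y":0,"z":-0.0006,"yaw":0},{"grip":0.05,"x":0,"y":0,"z":-0.0006,"yaw":0}]'
python3 -m crank '[{"grip":0.05,"x":0,"y":0,"z":-0.005,"yaw":0},{"grip":0.05,"x":0,"y":0,"z":-0.025,"yaw":0},{"grip":0.05,"x":0,"y":0,"z":-0.05,"yaw":0},{"grip":0.05,"x":0,"y":0,"z":-0.07,"yaw":0},{"grip":0.08,"x":0,"y":0,"z":-0.08,"yaw":0}]'
for i in 1 2; do python3 -m crank '[{"grip":0.08,"x":0,"y":0,"z":0,"yaw":-0.12},{"grip":0.08,"x":0,"y":0,"z":0,"yaw":-0.24},{"grip":0.08,"x":0,"y":0,"z":0,"yaw":-0.36},{"grip":0.08,"x":0,"y":0,"z":0,"yaw":-0.48},{"grip":0.08,"x":0,"y":0,"z":0,"yaw":-0.6}]' >/dev/null; done
python3 -m crank '[{"grip":0.08,"x":0,"y":0,"z":0,"yaw":-0.12},{"grip":0.08,"x":0,"y":0,"z":0,"yaw":-0.24},{"grip":0.08,"x":0,"y":0,"z":0,"yaw":-0.37},{"grip":0.08,"x":0,"y":0,"z":0,"yaw":-0.37},{"grip":0.08,"x":0,"y":0,"z":0,"yaw":-0.37}]'
python3 - <<'E'
from h import *
a=grab_frame("side")
u=proj("side",(411,70,30));print(u)
x,y=map(int,u);A=cv2.resize(a[y-60:y+60,x-90:x+70],None,fx=4,fy=4,interpolation=cv2.INTER_CUBIC)
cv2.imwrite("pics/c3.png",A[:,:,::-1]);print(x-90,y-60)
E
```

```text
time_s: 12.7
ee_pos: [411.6, 69.6, 30.3]
ee_rot: [180.0, -0.0, 81.9]
force: [0.5, -0.4, 0.3]
gripper_width: 49.0
gripper_force: 0.0
time_s: 13.12
ee_pos: [412.8, 69.8, 113.0]
ee_rot: [179.8, -0.1, 81.9]
force: [0.0, 0.1, 0.6]
gripper_width: 54.3
gripper_force: 0.0
time_s: 14.37
ee_pos: [411.5, 69.6, 110.6]
ee_rot: [180.0, 0.0, 171.7]
force: [-0.8, 0.1, -0.2]
gripper_width: 80.2
gripper_force: 0.0
[368.55264997 246.51316651]
278 186
```

View pics/c3.png

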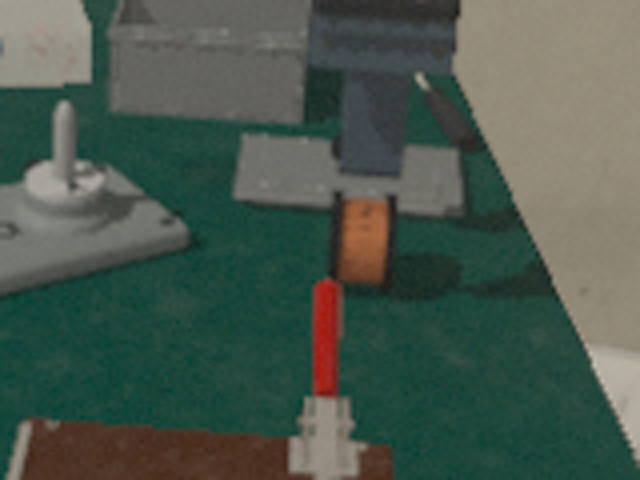

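The side crop shows the spool lying on its side at (363,240), as expected at (411,70). The lid lies flat behind it. Next I'll grip only the near flange so the spool can pivot.

```bash

python3 -m crank '[{"grip":0.08,"x":0.01,"y":0,"z":0.015,"yaw":0},{"grip":0.08,"x":0.01,"y":0,"z":0.035,"yaw":0},{"grip":0.08,"x":0.01,"y":0,"z":0.055,"yaw":0},{"grip":0.08,"x":0.01,"y":0,"z":0.075,"yaw":0},{"grip":0.08,"x":0.01,"y":0,"z":0.085,"yaw":0}]' 5
python3 -m crank '[{"grip":0.075,"x":0,"y":0,"z":0,"yaw":0},{"grip":0.07,"x":0,"y":0,"z":0,"yaw":0},{"grip":0.065,"x":0,"y":0,"z":0,"yaw":0},{"grip":0.06,"x":0,"y":0,"z":0,"yaw":0},{"grip":0.055,"x":0,"y":0,"z":0,"yaw":0}]'
python3 -m crank '[{"grip":0.05,"x":0,"y":0,"z":0,"yaw":0},{"grip":0.05,"x":0,"y":0,"z":0,"yaw":0},{"grip":0.05,"x":0,"y":0,"z":-0.003,"yaw":0},{"grip":0.05,"x":0,"y":0,"z":-0.006,"yaw":0},{"grip":0.05,"x":0,"y":0,"z":-0.01,"yaw":0}]'

```

```text
time_s: 14.83
ee_pos: [400.4, 70.9, 23.9]
ee_rot: [-180.0, -0.1, 171.7]
force: [0.4, 0.4, -0.3]
gripper_width: 79.9
gripper_force: 0.0
time_s: 15.25
ee_pos: [402.3, 71.2, 26.2]
ee_rot: [180.0, 0.1, 171.8]
force: [0.1, -0.4, 0.6]
gripper_width: 59.6
gripper_force: 5.0
time_s: 15.67
ee_pos: [401.2, 71.0, 35.5]
ee_rot: [-180.0, -0.0, 171.9]
force: [-0.3, -0.3, -1.4]
gripper_width: 59.3
gripper_force: 5.0
```

```bash

python3 -m crank '[{"grip":0.05,"x":0,"y":0,"z":-0.005,"yaw":0},{"grip":0.05,"x":0,"y":0,"z":-0.01,"yaw":0},{"grip":0.05,"x":0,"y":0,"z":-0.015,"yaw":0},{"grip":0.05,"x":0,"y":0,"z":-0.02,"yaw":0},{"grip":0.05,"x":0,"y":0,"z":-0.025,"yaw":0}]'
python3 -m crank '[{"grip":0.05,"x":0,"y":0,"z":-0.005,"yaw":0},{"grip":0.05,"x":0,"y":0,"z":-0.01,"yaw":0},{"grip":0.05,"x":0,"y":0,"z":-0.015,"yaw":0},{"grip":0.05,"x":0,"y":0,"z":-0.015,"yaw":0},{"grip":0.05,"x":0,"y":0,"z":-0.015,"yaw":0}]'
python3 - <<'E'
from h import *
a=grab_frame("side")
x,y=278,166;A=cv2.resize(a[y:y+120,x:x+160],None,fx=4,fy=4,interpolation=cv2.INTER_CUBIC)
cv2.imwrite("pics/c4.png",A[:,:,::-1])
E
```

```text
time_s: 16.08
ee_pos: [401.5, 71.0, 61.0]
ee_rot: [180.0, 0.0, 171.9]
force: [-0.2, -0.0, -1.4]
gripper_width: 59.3
gripper_force: 5.0
time_s: 16.5
ee_pos: [401.7, 71.1, 75.7]
ee_rot: [180.0, 0.0, 171.9]
force: [-0.3, 0.8, -2.7]
gripper_width: 59.6
gripper_force: 5.0
```

View pics/c4.png

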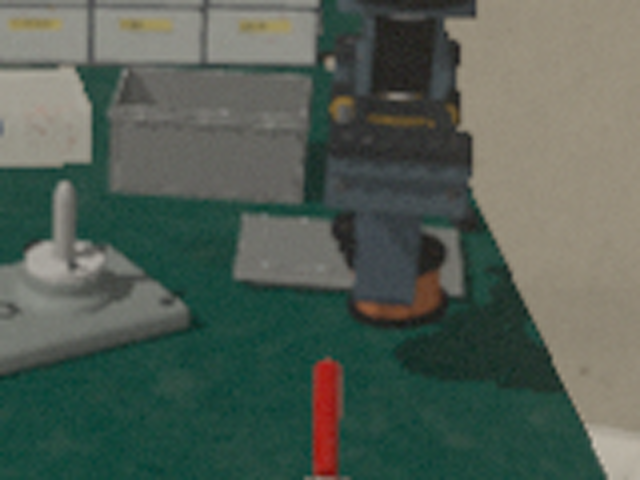

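The spool has swung upright: its top flange is at (395,245) and its bottom flange at (397,312), and it hangs level. I'll lower it now.

```bash

python3 -m crank '[{"grip":0.05,"x":0,"y":0,"z":0.008,"yaw":0},{"grip":0.05,"x":0,"y":0,"z":0.017,"yaw":0},{"grip":0.05,"x":0,"y":0,"z":0.026,"yaw":0},{"grip":0.05,"x":0,"y":0,"z":0.034,"yaw":0},{"grip":0.05,"x":0,"y":0,"z":0.038,"yaw":0}]'
python3 -m crank '[{"grip":0.05,"x":0,"y":0,"z":0.001,"yaw":0},{"grip":0.05,"x":0,"y":0,"z":0.002,"yaw":0},{"grip":0.05,"x":0,"y":0,"z":0.003,"yaw":0},{"grip":0.05,"x":0,"y":0,"z":0.004,"yaw":0},{"grip":0.05,"x":0,"y":0,"z":0.005,"yaw":0}]'
python3 -m crank '[{"grip":0.05,"x":0,"y":0,"z":0.0005,"yaw":0},{"grip":0.05,"x":0,"y":0,"z":0.001,"yaw":0},{"grip":0.05,"x":0,"y":0,"z":0.0015,"yaw":0},{"grip":0.05,"x":0,"y":0,"z":0.002,"yaw":0},{"grip":0.05,"x":0,"y":0,"z":0.002,"yaw":0}]'

```

```text
time_s: 16.97
ee_pos: [400.5, 70.9, 36.0]
ee_rot: [-180.0, -0.2, 171.9]
force: [-3.5, 0.8, 1.5]
gripper_width: 59.6
gripper_force: 5.0
time_s: 17.38
ee_pos: [401.9, 71.1, 32.9]
ee_rot: [180.0, 0.1, 171.9]
force: [-2.7, -0.5, 6.8]
gripper_width: 59.1
gripper_force: 5.0
time_s: 17.8
ee_pos: [402.4, 71.0, 31.3]
ee_rot: [180.0, 0.1, 171.9]
force: [-2.7, -0.6, 5.0]
gripper_width: 60.1
gripper_force: 5.0
```

```bash

python3 -m crank '[{"grip":0.06,"x":0,"y":0,"z":-0.001,"yaw":0},{"grip":0.063,"x":0,"y":0,"z":-0.001,"yaw":0},{"grip":0.068,"x":0,"y":0,"z":-0.001,"yaw":0},{"grip":0.075,"x":0,"y":0,"z":-0.001,"yaw":0},{"grip":0.08,"x":0,"y":0,"z":-0.001,"yaw":0}]'
python3 -m crank '[{"grip":0.08,"x":0,"y":0,"z":-0.01,"yaw":0},{"grip":0.08,"x":0,"y":0,"z":-0.03,"yaw":0},{"grip":0.08,"x":0,"y":0,"z":-0.05,"yaw":0},{"grip":0.08,"x":0,"y":0,"z":-0.065,"yaw":0},{"grip":0.08,"x":0,"y":0,"z":-0.07,"yaw":0}]'
for i in 1 2; do python3 -m crank '[{"grip":0.08,"x":0,"y":-0.02,"z":-0.01,"yaw":0},{"grip":0.08,"x":0,"y":-0.05,"z":-0.02,"yaw":0},{"grip":0.08,"x":0,"y":-0.085,"z":-0.03,"yaw":0},{"grip":0.08,"x":0,"y":-0.11,"z":-0.03,"yaw":0},{"grip":0.08,"x":0,"y":-0.12,"z":-0.03,"yaw":0}]'; done
python3 - <<'E'
from h import *
a=grab_frame("top");b=grab_frame("side")
u=proj("top",(395,71,38));v=proj("side",(395,71,38));print(u,v)
x,y=map(int,u);A=cv2.resize(a[y-40:y+40,x-40:x+40],(400,400),interpolation=cv2.INTER_CUBIC)
p,q=map(int,v);B=cv2.resize(b[q-40:q+40,p-40:p+40],(400,400),interpolation=cv2.INTER_CUBIC)
print(x-40,y-40,p-40,q-40)
cv2.imwrite("pics/c5.png",np.hstack([A,B])[:,:,::-1])
E
```

```text
time_s: 18.22
ee_pos: [401.7, 71.1, 31.4]
ee_rot: [180.0, 0.0, 171.9]
force: [-0.5, -0.2, -0.2]
gripper_width: 78.0
gripper_force: 0.0
time_s: 18.63
ee_pos: [402.9, 71.3, 103.3]
ee_rot: [179.9, 0.2, 171.9]
force: [0.4, -0.6, -0.8]
gripper_width: 79.9
gripper_force: 0.0
time_s: 19.05
ee_pos: [384.1, -50.0, 131.4]
ee_rot: [-180.0, 0.0, 171.8]
force: [-0.1, -0.7, 0.4]
gripper_width: 80.0
gripper_force: 0.0
time_s: 19.47
ee_pos: [367.5, -169.2, 161.4]
ee_rot: [-179.9, 0.0, 171.7]
force: [-0.5, 0.3, -0.3]
gripper_width: 80.0
gripper_force: 0.0
[244.93344687 313.61597241] [375.52959816 243.85030733]
204 273 335 203
```

View pics/c5.png

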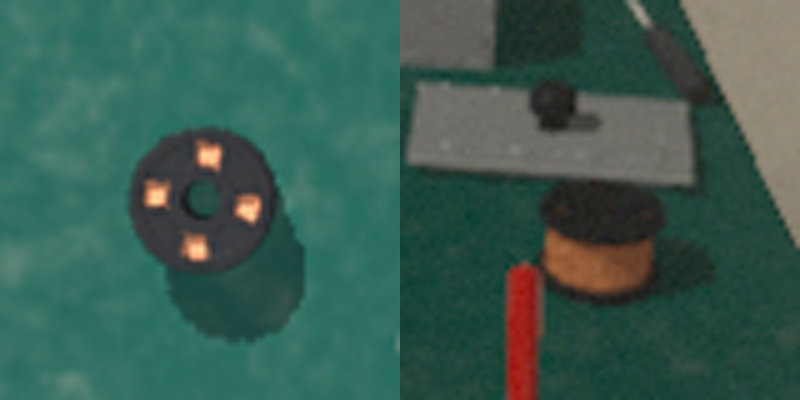

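The spool stands upright on its own. In the left crop the bore is at (202,200) and the slots are at (209,156), (247,208), (196,247) and (157,194). The lid is flat on the bench, knob up.

```bash
python3 - <<'E'
from h import *
T=lambda U,V:((U+.5)/5-.5+204,(V+.5)/5-.5+273)
s=np.array([at("top",T(*p),36) for p in[(209,156),(247,208),(196,247),(157,194)]])
c=s.mean(0);b=at("top",T(202,200),38);e=at("top",T(202,200),38);print("c",c,"bore",b,"outline",at("top",T(203,200),38))
a=np.degrees(np.arctan2(s[:,1]-c[1],s[:,0]-c[0]));print(a%90,np.hypot(s[:,0]-c[0],s[:,1]-c[1]))
P=lambda U,V:((U+.5)/4-.5+230,(V+.5)/4-.5+170)
d=at("top",P(187.5,198.5),42)
for z in(44,47): p=at("top",P(154,208),z);print("pin",z,np.degrees(np.arctan2(p[1]-d[1],p[0]-d[0])),np.hypot(*(p-d)[:2]))
a=cv2.imread("pics/top0.png")
A=cv2.resize(a[200:240,255:300],None,fx=12,fy=12,interpolation=cv2.INTER_CUBIC);cv2.imwrite("pics/c6.png",A)
E
python3 to.py 396 71 100 171.7
```

```text
c [396.46686837  73.00689293  36.        ] bore [397.03933514  72.98931856  38.        ] outline [397.0480913   72.57529403  38.        ]
[82.98749603 82.67726035 83.72282101 82.26883449] [18.78169633 18.78443723 18.92021215 19.02847105]
pin 44 107.966144412003 18.40588384351505
pin 47 109.21509003900123 18.461157842408884
t 19.6 pos [ 367.2 -167.4  160.8] rot [ 1.800e+02 -1.000e-01  1.717e+02] w 79.9 gf 0.0 F [ 0.   0.3 -0.5]
x 0.0060 y 0.2400 z 0.0608 yaw -0.000
```

View pics/c6.png

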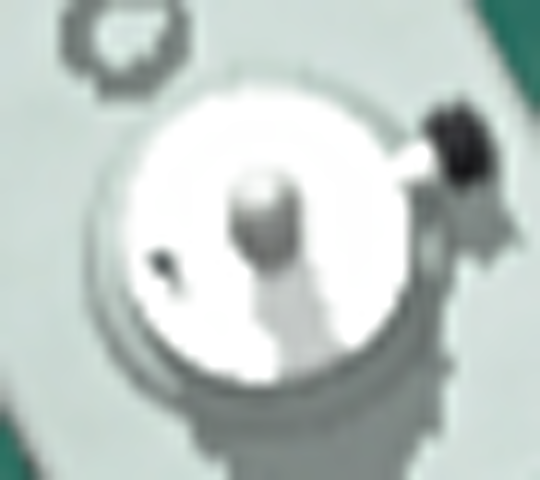

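```bash

python3 -m crank '[{"grip":0.08,"x":0,"y":0.02,"z":0,"yaw":0},{"grip":0.08,"x":0,"y":0.05,"z":0,"yaw":0},{"grip":0.08,"x":0.001,"y":0.085,"z":0,"yaw":0},{"grip":0.08,"x":0.002,"y":0.12,"z":0,"yaw":0},{"grip":0.08,"x":0.003,"y":0.155,"z":0.01,"yaw":0}]' >/dev/null
python3 -m crank '[{"grip":0.08,"x":0.001,"y":0.035,"z":0.015,"yaw":0},{"grip":0.08,"x":0.001,"y":0.06,"z":0.03,"yaw":0},{"grip":0.08,"x":0.002,"y":0.078,"z":0.045,"yaw":0},{"grip":0.08,"x":0.002,"y":0.085,"z":0.055,"yaw":0},{"grip":0.08,"x":0.002,"y":0.085,"z":0.06,"yaw":0}]'
python3 -m crank '[{"grip":0.08,"x":0,"y":0,"z":0.005,"yaw":0},{"grip":0.08,"x":0,"y":0,"z":0.01,"yaw":0},{"grip":0.08,"x":0,"y":0,"z":0.01,"yaw":0},{"grip":0.08,"x":0,"y":0,"z":0.01,"yaw":0},{"grip":0.08,"x":0,"y":0,"z":0.01,"yaw":0}]'
python3 to.py 397 71.3 17 171.7
python3 - <<'E'
from h import *
T=lambda U,V:((U+.5)/4-.5+230,(V+.5)/4-.5+170)
S=lambda U,V:((U+.5)/6-.5+240,(V+.5)/6-.5+170)
print(tri(T(252,168),S(372,348)))
E
```

```text
time_s: 20.4
ee_pos: [394.8, 74.3, 89.7]
ee_rot: [-180.0, -0.2, 172.1]
force: [0.7, -0.0, 0.6]
gripper_width: 80.0
gripper_force: 0.0
time_s: 20.82
ee_pos: [396.9, 71.3, 81.8]
ee_rot: [180.0, 0.0, 171.8]
force: [0.4, 0.4, -0.4]
gripper_width: 80.0
gripper_force: 0.0
t 20.8 pos [396.9  71.3  81.8] rot [180.    0.  171.8] w 80.0 gf 0.0 F [ 0.4  0.4 -0.4]
x -0.0001 y -0.0000 z 0.0648 yaw 0.002
[591.22497397 -22.46375515  37.56804167]
```

```bash

python3 -m crank '[{"grip":0.08,"x":0,"y":0,"z":0.02,"yaw":0},{"grip":0.08,"x":0,"y":0,"z":0.038,"yaw":0},{"grip":0.08,"x":0,"y":0,"z":0.052,"yaw":0},{"grip":0.08,"x":0,"y":0,"z":0.06,"yaw":0},{"grip":0.08,"x":0,"y":0,"z":0.0648,"yaw":0}]' 8
python3 -m crank '[{"grip":0.075,"x":0,"y":0,"z":0,"yaw":0},{"grip":0.07,"x":0,"y":0,"z":0,"yaw":0},{"grip":0.065,"x":0,"y":0,"z":0,"yaw":0},{"grip":0.06,"x":0,"y":0,"z":0,"yaw":0},{"grip":0.055,"x":0,"y":0,"z":0,"yaw":0}]'
python3 -m crank '[{"grip":0.05,"x":0,"y":0,"z":0,"yaw":0},{"grip":0.05,"x":0,"y":0,"z":0,"yaw":0},{"grip":0.05,"x":0,"y":0,"z":-0.005,"yaw":0},{"grip":0.05,"x":0,"y":0,"z":-0.015,"yaw":0},{"grip":0.05,"x":0,"y":0,"z":-0.03,"yaw":0}]' 25
python3 -m crank '[{"grip":0.05,"x":0,"y":0,"z":-0.025,"yaw":0},{"grip":0.05,"x":0,"y":0,"z":-0.05,"yaw":0},{"grip":0.05,"x":0,"y":0,"z":-0.075,"yaw":0},{"grip":0.05,"x":0,"y":0,"z":-0.095,"yaw":0},{"grip":0.05,"x":0,"y":0,"z":-0.1,"yaw":0}]'
python3 to.py 593.5 8 150 107.7
```

```text
time_s: 21.23
ee_pos: [396.5, 71.4, 16.2]
ee_rot: [-180.0, -0.0, 171.8]
force: [-0.1, -0.0, -0.0]
gripper_width: 79.9
gripper_force: 0.0
time_s: 21.65
ee_pos: [397.2, 71.8, 17.2]
ee_rot: [180.0, 0.1, 171.9]
force: [-0.6, -0.8, 2.3]
gripper_width: 59.4
gripper_force: 8.0
time_s: 22.07
ee_pos: [395.1, 71.6, 46.1]
ee_rot: [-179.9, -0.2, 171.9]
force: [0.3, -0.3, -2.0]
gripper_width: 59.0
gripper_force: 25.0
time_s: 22.48
ee_pos: [398.0, 72.0, 149.4]
ee_rot: [179.9, 0.3, 171.9]
force: [0.5, 0.3, -1.7]
gripper_width: 58.9
gripper_force: 25.0
t 22.5 pos [398.   72.  149.4] rot [179.9   0.3 171.9] w 58.9 gf 25.0 F [ 0.5  0.3 -1.7]
x -0.2026 y -0.0357 z -0.0006 yaw 1.120
```

```bash

for i in 1 2; do python3 -m crank '[{"grip":0.05,"x":-0.015,"y":-0.003,"z":0,"yaw":0},{"grip":0.05,"x":-0.04,"y":-0.007,"z":0,"yaw":0},{"grip":0.05,"x":-0.065,"y":-0.012,"z":0,"yaw":0},{"grip":0.05,"x":-0.09,"y":-0.016,"z":0,"yaw":0},{"grip":0.05,"x":-0.101,"y":-0.018,"z":0,"yaw":0}]'>/dev/null; done
for i in 1 2; do python3 -m crank '[{"grip":0.05,"x":0,"y":0,"z":0,"yaw":0.11},{"grip":0.05,"x":0,"y":0,"z":0,"yaw":0.22},{"grip":0.05,"x":0,"y":0,"z":0,"yaw":0.33},{"grip":0.05,"x":0,"y":0,"z":0,"yaw":0.44},{"grip":0.05,"x":0,"y":0,"z":0,"yaw":0.56}]'>/dev/null; done
python3 to.py 593.5 8 120 107.7
```

```text
t 24.1 pos [590.    7.9 145.2] rot [-1.798e+02 -1.000e-01  1.074e+02] w 58.4 gf 25.0 F [-0.3  0.  -1.9]
x -0.0009 y 0.0034 z 0.0252 yaw -0.005
```

```bash

python3 -m crank '[{"grip":0.05,"x":-0.001,"y":0.003,"z":0.005,"yaw":-0.005},{"grip":0.05,"x":-0.001,"y":0.0034,"z":0.015,"yaw":-0.005},{"grip":0.05,"x":-0.001,"y":0.0034,"z":0.022,"yaw":-0.005},{"grip":0.05,"x":-0.001,"y":0.0034,"z":0.025,"yaw":-0.005},{"grip":0.05,"x":-0.001,"y":0.0034,"z":0.025,"yaw":-0.005}]'
python3 - <<'E'
from h import *
a=grab_frame("top");b=grab_frame("side")
u=proj("top",(593.5,8,120));v=proj("side",(593.5,8,100))
x,y=map(int,u);A=cv2.resize(a[y-35:y+35,x-35:x+35],(390,390),interpolation=cv2.INTER_CUBIC)
p,q=map(int,v);B=cv2.resize(b[q-35:q+35,p-35:p+35],(390,390),interpolation=cv2.INTER_CUBIC)
print(x-35,y-35,p-35,q-35)
cv2.imwrite("pics/c7.png",np.hstack([A,B])[:,:,::-1])
E
python3 to.py 593.5 8 118 107.7
```

```text
time_s: 24.57
ee_pos: [593.9, 7.7, 119.7]
ee_rot: [-179.8, -0.1, 108.1]
force: [0.3, -0.3, -2.4]
gripper_width: 59.2
gripper_force: 25.0
242 178 258 173
t 24.7 pos [594.9   7.7 121.2] rot [-180.   -0.  108.] w 58.8 gf 25.0 F [ 0.1  0.2 -1.6]
x 0.0008 y -0.0012 z 0.0032 yaw 0.006
```

View pics/c7.png

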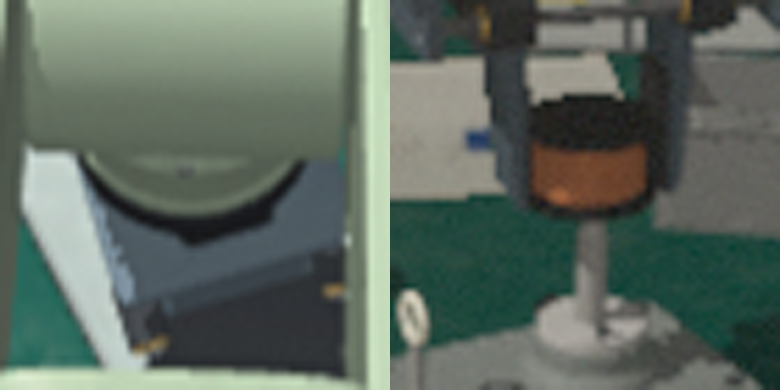

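In the side crop the spool's centre (column 592) sits over the spindle (column 590), so x is within 1 mm. I'll descend slowly while watching the force.

```bash

python3 -m crank '[{"grip":0.05,"x":0.0005,"y":-0.0005,"z":0.001,"yaw":0.003},{"grip":0.05,"x":0.0005,"y":-0.0005,"z":0.003,"yaw":0.003},{"grip":0.05,"x":0.0005,"y":-0.0005,"z":0.005,"yaw":0.003},{"grip":0.05,"x":0.0005,"y":-0.0005,"z":0.006,"yaw":0.003},{"grip":0.05,"x":0.0005,"y":-0.0005,"z":0.006,"yaw":0.003}]'
python3 -m crank '[{"grip":0.05,"x":0,"y":0,"z":0.001,"yaw":0},{"grip":0.05,"x":0,"y":0,"z":0.002,"yaw":0},{"grip":0.05,"x":0,"y":0,"z":0.003,"yaw":0},{"grip":0.05,"x":0,"y":0,"z":0.004,"yaw":0},{"grip":0.05,"x":0,"y":0,"z":0.005,"yaw":0}]'
python3 to.py 593.5 8 118 107.7
```

```text
time_s: 25.08
ee_pos: [594.2, 7.9, 115.4]
ee_rot: [-180.0, -0.0, 107.8]
force: [-0.7, -0.4, -1.2]
gripper_width: 58.8
gripper_force: 25.0
time_s: 25.5
ee_pos: [594.4, 8.0, 110.5]
ee_rot: [180.0, -0.0, 107.8]
force: [-0.5, 0.2, -1.7]
gripper_width: 59.1
gripper_force: 25.0
t 25.5 pos [594.4   8.  110.5] rot [180.   -0.  107.8] w 59.1 gf 25.0 F [-0.5  0.2 -1.7]
x 0.0003 y -0.0009 z -0.0075 yaw 0.002
```

```bash

for i in 1 2; do python3 -m crank '[{"grip":0.05,"x":0,"y":0,"z":0.001,"yaw":0},{"grip":0.05,"x":0,"y":0,"z":0.002,"yaw":0},{"grip":0.05,"x":0,"y":0,"z":0.003,"yaw":0},{"grip":0.05,"x":0,"y":0,"z":0.004,"yaw":0},{"grip":0.05,"x":0,"y":0,"z":0.004,"yaw":0}]'|egrep 'pos|force:|rot'; done
```

```text
ee_pos: [594.3, 8.0, 106.4]
ee_rot: [-180.0, -0.0, 107.8]
force: [0.3, 0.3, -1.5]
gripper_force: 25.0
ee_pos: [593.9, 7.6, 102.5]
ee_rot: [-179.9, 0.0, 107.8]
force: [-2.0, -2.2, -1.0]
gripper_force: 25.0
```

```bash

python3 -m crank '[{"grip":0.05,"x":-0.0003,"y":-0.0005,"z":0,"yaw":0},{"grip":0.05,"x":-0.0005,"y":-0.0009,"z":0.001,"yaw":0},{"grip":0.05,"x":-0.0005,"y":-0.0009,"z":0.002,"yaw":0},{"grip":0.05,"x":-0.0005,"y":-0.0009,"z":0.003,"yaw":0},{"grip":0.05,"x":-0.0005,"y":-0.0009,"z":0.003,"yaw":0}]'|egrep 'pos|force:|rot'
python3 -m crank '[{"grip":0.05,"x":0,"y":0,"z":0.001,"yaw":0},{"grip":0.05,"x":0,"y":0,"z":0.002,"yaw":0},{"grip":0.05,"x":0,"y":0,"z":0.003,"yaw":0},{"grip":0.05,"x":0,"y":0,"z":0.003,"yaw":0},{"grip":0.05,"x":0,"y":0,"z":0.003,"yaw":0}]'|egrep 'pos|force:|rot'
```

```text
ee_pos: [593.3, 7.0, 99.2]
ee_rot: [-179.9, -0.0, 107.8]
force: [-1.6, -2.1, -1.8]
gripper_force: 25.0
ee_pos: [593.2, 7.0, 96.3]
ee_rot: [-179.9, -0.0, 107.8]
force: [-1.8, -3.6, -2.1]
gripper_force: 25.0
```

```bash

python3 -m crank '[{"grip":0.05,"x":-0.0003,"y":-0.0003,"z":0,"yaw":0},{"grip":0.05,"x":-0.0006,"y":-0.0006,"z":0,"yaw":0},{"grip":0.05,"x":-0.0006,"y":-0.0006,"z":0.001,"yaw":0},{"grip":0.05,"x":-0.0006,"y":-0.0006,"z":0.002,"yaw":0},{"grip":0.05,"x":-0.0006,"y":-0.0006,"z":0.002,"yaw":0}]'|egrep 'pos|force:|rot'
python3 -m crank '[{"grip":0.05,"x":0,"y":0,"z":0.001,"yaw":0},{"grip":0.05,"x":0,"y":0,"z":0.002,"yaw":0},{"grip":0.05,"x":0,"y":0,"z":0.004,"yaw":0},{"grip":0.05,"x":0,"y":0,"z":0.005,"yaw":0},{"grip":0.05,"x":0,"y":0,"z":0.005,"yaw":0}]'|egrep 'pos|force:|rot'
```

```text
ee_pos: [593.3, 6.6, 94.6]
ee_rot: [180.0, -0.0, 107.8]
force: [-2.3, -0.7, -2.3]
gripper_force: 25.0
ee_pos: [593.3, 6.5, 89.3]
ee_rot: [-180.0, -0.0, 107.8]
force: [-2.8, -0.9, -2.4]
gripper_force: 25.0
```

```bash

python3 -m crank '[{"grip":0.05,"x":0,"y":-0.0005,"z":0,"yaw":0},{"grip":0.05,"x":0,"y":-0.0005,"z":0.002,"yaw":0},{"grip":0.05,"x":0,"y":-0.0005,"z":0.004,"yaw":0},{"grip":0.05,"x":0,"y":-0.0005,"z":0.006,"yaw":0},{"grip":0.05,"x":0,"y":-0.0005,"z":0.008,"yaw":0}]'|egrep 'pos|force:|rot'
python3 -m crank '[{"grip":0.05,"x":0,"y":0,"z":0.002,"yaw":0},{"grip":0.05,"x":0,"y":0,"z":0.004,"yaw":0},{"grip":0.05,"x":0,"y":0,"z":0.006,"yaw":0},{"grip":0.05,"x":0,"y":0,"z":0.008,"yaw":0},{"grip":0.05,"x":0,"y":0,"z":0.01,"yaw":0}]'|egrep 'pos|force:|rot'
python3 -m crank '[{"grip":0.05,"x":0,"y":0,"z":0.001,"yaw":0},{"grip":0.05,"x":0,"y":0,"z":0.0015,"yaw":0},{"grip":0.05,"x":0,"y":0,"z":0.002,"yaw":0},{"grip":0.05,"x":0,"y":0,"z":0.0025,"yaw":0},{"grip":0.05,"x":0,"y":0,"z":0.003,"yaw":0}]'|egrep 'pos|force:|rot'
```

```text
ee_pos: [593.3, 6.4, 81.5]
ee_rot: [179.9, 0.0, 107.8]
force: [-0.8, 0.2, -1.5]
gripper_force: 25.0
ee_pos: [593.2, 6.4, 71.5]
ee_rot: [180.0, 0.0, 107.8]
force: [-0.4, 0.1, -2.4]
gripper_force: 25.0
ee_pos: [593.0, 6.3, 68.7]
ee_rot: [180.0, -0.0, 107.8]
force: [-1.3, -0.5, -1.3]
gripper_force: 25.0
```

```bash

python3 -m crank '[{"grip":0.05,"x":0,"y":0,"z":0.0007,"yaw":0},{"grip":0.05,"x":0,"y":0,"z":0.0014,"yaw":0},{"grip":0.05,"x":0,"y":0,"z":0.002,"yaw":0},{"grip":0.05,"x":0,"y":0,"z":0.0025,"yaw":0},{"grip":0.05,"x":0,"y":0,"z":0.003,"yaw":0}]'|egrep 'pos|force:|rot'
python3 -m crank '[{"grip":0.05,"x":0,"y":0,"z":0.0004,"yaw":0},{"grip":0.05,"x":0,"y":0,"z":0.0008,"yaw":0},{"grip":0.05,"x":0,"y":0,"z":0.0012,"yaw":0},{"grip":0.05,"x":0,"y":0,"z":0.0016,"yaw":0},{"grip":0.05,"x":0,"y":0,"z":0.002,"yaw":0}]'|egrep 'pos|force:|rot'
```

```text
ee_pos: [592.8, 6.3, 65.6]
ee_rot: [180.0, -0.0, 107.8]
force: [0.5, -0.8, -2.4]
gripper_force: 25.0
ee_pos: [592.8, 6.3, 63.6]
ee_rot: [180.0, -0.0, 107.8]
force: [1.2, -0.2, -1.9]
gripper_force: 25.0
```

```bash

for i in 1 2; do python3 -m crank '[{"grip":0.05,"x":0,"y":0,"z":0.0003,"yaw":0},{"grip":0.05,"x":0,"y":0,"z":0.0006,"yaw":0},{"grip":0.05,"x":0,"y":0,"z":0.0009,"yaw":0},{"grip":0.05,"x":0,"y":0,"z":0.0012,"yaw":0},{"grip":0.05,"x":0,"y":0,"z":0.0012,"yaw":0}]'|egrep 'pos|force:|rot'; done
```

```text
ee_pos: [592.8, 6.3, 62.4]
ee_rot: [-180.0, -0.0, 107.8]
force: [-0.7, 0.1, -3.3]
gripper_force: 25.0
ee_pos: [592.8, 6.3, 61.2]
ee_rot: [-180.0, -0.0, 107.8]
force: [-0.3, 0.6, -1.7]
gripper_force: 25.0
```

It's now below pin height with no resistance, so the pin is in a slot. I'll continue down to home.

```bash

for i in 1 2 3; do python3 -m crank '[{"grip":0.05,"x":0,"y":0,"z":0.0002,"yaw":0},{"grip":0.05,"x":0,"y":0,"z":0.0004,"yaw":0},{"grip":0.05,"x":0,"y":0,"z":0.0006,"yaw":0},{"grip":0.05,"x":0,"y":0,"z":0.0008,"yaw":0},{"grip":0.05,"x":0,"y":0,"z":0.0008,"yaw":0}]'|egrep 'pos|force:|rot'; done
```

```text
ee_pos: [592.8, 6.3, 60.4]
ee_rot: [180.0, -0.0, 107.8]
force: [0.7, -0.9, -1.9]
gripper_force: 25.0
ee_pos: [592.8, 6.3, 59.6]
ee_rot: [180.0, -0.0, 107.8]
force: [-0.2, 0.9, -2.1]
gripper_force: 25.0
ee_pos: [592.9, 6.3, 59.3]
ee_rot: [180.0, -0.0, 107.8]
force: [-1.0, 0.3, 1.6]
gripper_force: 25.0
```

It's seated: contact came at TCP 59.3, against 59.2 expected. I'll release and retreat straight up.

```bash

python3 -m crank '[{"grip":0.059,"x":0,"y":0,"z":0,"yaw":0},{"grip":0.063,"x":0,"y":0,"z":0,"yaw":0},{"grip":0.068,"x":0,"y":0,"z":0,"yaw":0},{"grip":0.075,"x":0,"y":0,"z":0,"yaw":0},{"grip":0.08,"x":0,"y":0,"z":0,"yaw":0}]'|egrep 'pos|force:|rot|width'
python3 -m crank '[{"grip":0.08,"x":0,"y":0,"z":-0.01,"yaw":0},{"grip":0.08,"x":0,"y":0,"z":-0.03,"yaw":0},{"grip":0.08,"x":0,"y":0,"z":-0.055,"yaw":0},{"grip":0.08,"x":0,"y":0,"z":-0.085,"yaw":0},{"grip":0.08,"x":0,"y":0,"z":-0.115,"yaw":0}]'|egrep 'pos|force:'
for i in 1 2; do python3 -m crank '[{"grip":0.08,"x":-0.02,"y":-0.015,"z":0,"yaw":0},{"grip":0.08,"x":-0.05,"y":-0.03,"z":0,"yaw":0},{"grip":0.08,"x":-0.08,"y":-0.045,"z":0,"yaw":0},{"grip":0.08,"x":-0.1,"y":-0.06,"z":0,"yaw":0},{"grip":0.08,"x":-0.11,"y":-0.065,"z":0,"yaw":0}]'|egrep 'pos|force:'; done
python3 - <<'E'
from h import *
a=grab_frame("top");b=grab_frame("side")
u=proj("top",(593,8,80));v=proj("side",(593,8,60));print(proj("side",(593.5,9,80)),proj("side",(593.5,9,42)))
x,y=map(int,u);A=cv2.resize(a[y-45:y+45,x-45:x+45],(390,390),interpolation=cv2.INTER_CUBIC)
p,q=map(int,v);B=cv2.resize(b[q-45:q+45,p-45:p+45],(390,390),interpolation=cv2.INTER_CUBIC)
print(x-45,y-45,p-45,q-45)
cv2.imwrite("pics/c8.png",np.hstack([A,B])[:,:,::-1])
E
```

```text
ee_pos: [593.0, 6.3, 58.8]
ee_rot: [180.0, 0.0, 107.8]
force: [0.2, 0.3, -0.1]
gripper_width: 78.2
gripper_force: 0.0
ee_pos: [592.6, 6.3, 175.5]
force: [0.2, -0.3, 0.0]
gripper_force: 0.0
ee_pos: [563.6, -121.0, 174.7]
force: [-0.2, -0.2, 0.6]
gripper_force: 0.0
ee_pos: [535.7, -245.3, 174.3]
force: [0.6, 0.8, 0.2]
gripper_force: 0.0
[293.3941429  216.32310348] [293.2978532 229.9981639]
232 171 248 178
```

View pics/c8.png

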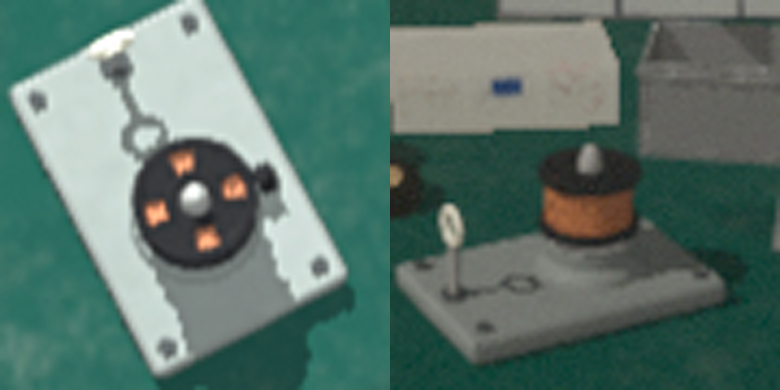

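The spool is level on the spindle, with the nose showing at (195,197) in the top crop and (592,157) in the side crop. It sits down on the drive plate and the robot is clear.

```bash
python3 -c "
from workcell import *
print(state()['time_s'],job_done())"
```

```text
the job is handed in; nothing more can be done
33.9333 None
```

I handed the job in at 33.9 s: the lid is flat on the bench knob up, and the spool, after being stood on end and let go, is loaded on the spindle with the drive pin in a slot and sits fully home; I never moved the reel, tape or bottle.

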